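Draw the sagging bolt of the sample pen and hold its gate ajar

ROBOT

A 7-joint arm with a two-finger parallel gripper is mounted at the origin on the work surface. World frame = base frame: x ahead of the robot, y to its left, z up, the work surface at z = 0. Lengths are in m, angles in rad, forces in N, time in s.
With the tool pointing down it reaches from about 0.4 to 0.85 m from the base axis. Payload 4.4 kg.
Tool frame: the origin (TCP) lies midway between the tips of the shut fingers; the grasp point (between the pads) lies 19 mm behind it; z points along the fingers, y is the line along which they close (so a half turn about z gives the same grasp; the last joint's range is limited). The gripper opens to 94 mm and grips with 3 to 60 N. Pads are 16 mm wide; open, the fingers measure 119 mm over their backs; the gripper's body (75 mm by 177 mm) begins 78 mm behind the grasp point.
Start: joints at [1.118, 0.628, 0.038, 1.517, -0.027, 0.996, -0.02], TCP at [0.245, -0.602, 0.205] pointing down, gripper open.
Joint ranges: [-3.06, 3.06], [-0.37, 2.12], [-1.25, 1.32], [0.18, 2.47], [-1.1, 4.24], [0.23, 1.98], [-2.94, 2.94]. Speed limits (rad/s): [2.57, 2.57, 3.14, 3.14, 3.14, 3.14, 3.14].

INTERFACE

Orientations are given as a unit quaternion [w, x, y, z].
In Python, from station import manip gives the robot as it stands. The module is installed in compiled form; this text tells all that it offers.
- The arm moves only by the tool play_rows, never from a script. Its argument "steps" is one flat list of numbers, 6 for each row, row after row: the shift along the tool's x, y, z each as a share of 20 cm, from -1 to 1, then the turn, a rotation vector about the tool's x, y, z each as a share of 60 degrees, from -1 to 1. A call has 1 to 12 rows; each row is the pose to reach, as a shift and turn from the pose commanded when the call began, along the tool's axes at that moment; what a row does not reach only later rows make up. A row lasts 1/10 s, in which the tool goes at most 50 mm and 8.59 degrees, less where a joint would pass 70% of its speed; a pose out of reach is approached as far as the arm can. A call with a number of a shift or a turn outside -1 to 1 is refused whole. A call with a gripper value outside its range is refused whole. "claw" is the opening, from 0 (shut) to 1 (fully open), set as the call begins (left out, the last holds). The fingers move at their own pace and stop on an object; "squeeze" is the grip in N (left out, the last holds). Time passes only in rows, so rows that repeat a pose let the fingers close. It gives the time, the measured TCP pose, the force, the opening and the grip force at its end, in the units of the state.
- manip.read_state(): the state, without advancing time (a new reading comes with each control period).
- manip.grab_frame(name): name is "scene" or "side" or "wrist"; returns a dict with "image" (384x512x3 uint8, red, green, blue), "intrinsics" (3x3 intrinsics, pixels), "rvec" (rotation vector, rad) and "tvec" (3), from world to camera coordinates, as OpenCV has them. Camera axes: x right, y down, z forward; pixel columns grow to the right and rows downward; lengths in m; the calibration is good to about 2 mm. A picture is of the moment at which its call begins. There is no depth.
- manip.job_done(): hands the job in; it is judged then, once.
The state is a dict: "clock": time; "joint_positions": joint angles; "joint_vel": joint speeds; "joint_torque": joint torques, N m; "tool_pos": TCP position; "ee_rot": TCP orientation; "wrist_force": force on the tool from outside, world axes, zero at the start; "wrist_torque": the same for the moment, N m; "finger_gap": finger opening in m; "finger_force": force on a finger pad.
Only numpy, scipy, OpenCV 4.12 (cv2) and the standard library are available. Lean on these libraries where they do the work, as an engineer would, in place of code of your own. Each camera call takes 0.05 s, during which the arm holds its last target. There are 200 camera calls.

TASK

The gate of the sample pen is bolted: its barrel bolt has sagged, so the bolt's down-turned nose hangs behind the bent-up lip of the keeper. Take the bolt by its upright knob, lift it over the lip and draw it right out of the keeper without forcing it against the keeper, then pull the gate towards the robot until its free edge stands about 10 cm open. The gate springs shut, so finish while still holding it ajar there; leave the bottle, the jar and the blue rack where they stand.

Things in the scene. Friction and masses are not known exactly. Their poses are not given: they have to be found in the camera images.
- bay: The sample pen, fixed: a low open-topped pen with grey walls 100 mm high, two white posts 150 mm high and a rack of capped tubes inside (their tops 91 mm high). Origin on the table in the middle of the gate line; x points into the pen (away from the robot side), y along the gate line from the latch post (at y -154 to -198 mm) to the hinge post (from y 152 mm), z up.
- gate: The white barred gate leaf with all it carries (guides and bolt): 300 mm long, 22 mm thick, top at 150 mm above the table. Origin on the hinge line at table height, at (0, 150 mm) in the pen's frame; when shut its axes are those of the pen and the leaf runs along -y; the free edge is at y = -300 mm. It opens towards the robot (to the pen's -x). On its top rail two steel guide staples stand at y -275 and -120 mm, 205 mm above the table, 25 mm wide across the gate.
- gate_swing (a joint): Swing of the gate in rad: 0 shut, growing as the free edge comes towards the robot (turning clockwise seen from above); 0.33 is about 100 mm open at the free edge. A spring pulls it shut at all angles: about 2 N at the knob when shut, 4 to 5 N at 0.35 rad.
- gate_hinge (a point): Point on the vertical hinge line, at the height of the gate's top (150 mm above the table).
- knob (a point): Middle of the grip of the bolt's knob: an upright round dark steel knob, 18 mm in diameter, standing from 5 mm to 55 mm above the axis of the steel rod (10 mm thick); this point is 30 mm above the rod's axis, and with the bolt sagging 202 mm above the table. It lies midway across the gate's thickness and, with the bolt home, 235 mm from the hinge line. It turns with the gate: its axes are the gate's.
- bolt_pull (a joint): How far the bolt is drawn, in m, along the gate towards the hinge (the gate's own +y): 0 home, 0.060 at most. It starts at 0.002 to 0.012. Not lifted, the nose strikes the keeper's lip at 0.018 and stops. The nose has left the keeper and the gate can swing from 0.034 on. It slides with about 1.5 N of friction and stays where it is left.
- bolt_lift (a joint): How far the bolt is lifted in its slack guides, in m: 0 sagging (it drops back when let go; weight about 2.5 N), 0.022 at most. The nose passes over the lip when lifted 0.009 or more; keep it lifted until bolt_pull is past 0.034.
- keeper_lip (a point): Middle of the top edge of the keeper's bent-up lip, on the latch post: the lip is a steel strip 24 mm wide across the gate, 6 mm thick, 165 mm above the table, at the side of the keeper next to the gate. Behind it two upright cheeks (their tops 198 mm above the table, 24 mm apart) keep the bolt, and so the gate, from swinging until the bolt is out.
- bottle: White bottle, 56 mm in diameter, 130 mm high; origin at the centre of its underside. To be left alone.
- jar: Amber jar with a black cap, 64 mm in diameter, 80 mm high; origin at the centre of its underside. To be left alone.
- rack: Empty blue tube rack, 90 x 200 x 55 mm, long along its y; origin at the centre of its underside. To be left alone.
- keeper: The steel keeper screwed on top of the latch post (with its lip and cheeks, see keeper_lip). Fixed to the pen; its origin lies on the gate line midway between the posts, 150 mm above the table.

How it is judged:
On the way, in this order (a step that is already met when the one before it is completed fails the run):
1. the bolt is lifted while its nose is still behind the keeper's lip (value of joint bolt_lift above 0.006 m and value of joint bolt_pull below 0.022 m).
2. the bolt is drawn right out of the keeper (value of joint bolt_pull above 0.036 m), for 0.1 s.
At the end, for the whole second after the job is handed in: The gate stands still between 0.2 and 0.5 rad (its free edge about 60 to 145 mm open), held there by the gripper's fingers, which touch the gate or its bolt with more than 1 N; the bolt is drawn at least 36 mm; no bottle, jar or rack props the gate, and these are within 30 mm of where they started (value of joint gate_swing between 0.2 and 0.5 rad and velocity of joint gate_swing between -0.1 and 0.1 rad/s and value of joint bolt_pull above 0.036 m and contact force between the fingers and gate above 1 N and contact force between each of bottle, jar, rack and gate below 0.3 N and distance of each of bottle, jar, rack from where it was at the start of the episode below 0.03 m); the arm keeps its last pose, push and grip.
It fails at once if the bolt is forced against the keeper (over 40 N) (contact force between gate and keeper above 40 N).
It fails at once if the bottle, the jar or the rack is knocked out of place (distance of any of bottle, jar, rack from where it was at the start of the episode above 0.03 m).
It also fails if it takes over 32 s, if anything falls off the work surface, if the arm or the gripper's body presses on something with over 40 N, if the wrist force passes 120 N, or if a joint passes its speed limit or range.

## Working session

There is one attempt and no reset: what is moved stays moved. The work goes in short steps, Python scripts to look and compute and a tool call to move; the robot and the scene stay as the last step left them, time stands still between calls to the robot, and variables do not carry over. Pictures are saved under pics/ and viewed, at most 10 in all, crops included, and the job is handed in when it is done.

Besides the shell and the picture viewer there is one more tool, called as name(argument=value, ...), one argument or row to a line, values as JSON. play_rows: Moves the arm, as the interface text tells. Its arguments: {"type":"object","properties":{"steps":{"type":"array","items":{"type":"number"}},"claw":{"type":"number"},"squeeze":{"type":"number"}},"required":["steps"]}

```bash
mkdir -p pics; cat > h.py <<'E'
import numpy as np, cv2
from station import manip
def cam(n,save=None):
    f=manip.grab_frame(n); 
    if save: cv2.imwrite('pics/'+save,cv2.cvtColor(f['image'],cv2.COLOR_RGB2BGR))
    K=np.array(f['intrinsics']);R=cv2.Rodrigues(np.array(f['rvec'],float))[0];t=np.array(f['tvec'],float).ravel()
    return f['image'],K,R,t
def ray(c,u,v):
    _,K,R,t=c; d=R.T@np.linalg.solve(K,[u,v,1]); return -R.T@t,d
def onz(c,u,v,z):
    o,d=ray(c,u,v); return o+d*(z-o[2])/d[2]
def tri(c1,p1,c2,p2):
    P=[c[1]@np.c_[c[2],c[3]] for c in(c1,c2)]
    X=cv2.triangulatePoints(P[0],P[1],np.array(p1,float).reshape(2,1),np.array(p2,float).reshape(2,1)).ravel(); return X[:3]/X[3]
E
python3 - <<'E'
from h import *
a=cam('scene');b=cam('side');c=cam('wrist')
for n,x in zip(['scene','side','wrist'],(a,b,c)):
    cv2.imwrite(f'pics/{n}0.png',x[0][...,::-1]); print(n,-x[2].T@x[3],x[2][2])
s=manip.read_state();print(s['tool_pos'],s['ee_rot'],s['clock'])
i=np.vstack([a[0],b[0]]);cv2.imwrite('pics/ab.png',cv2.resize(i,(400,600))[...,::-1])
E
```

```text
scene [ 1.12821995 -0.0369805   0.74847911] [-0.69547547  0.03858668 -0.71751302]
side [0.01111886 0.6257301  0.96275259] [ 0.46853861 -0.52340342 -0.71170249]
wrist [ 0.32293341 -0.56901089  0.38240438] [-0.2661462  -0.10764898 -0.95790287]
[ 0.24503524 -0.60152291  0.20480259] [-6.75904849e-04  9.81359329e-01  1.92180619e-01 -1.42361336e-04] 0.15
```

View pics/scene0.png

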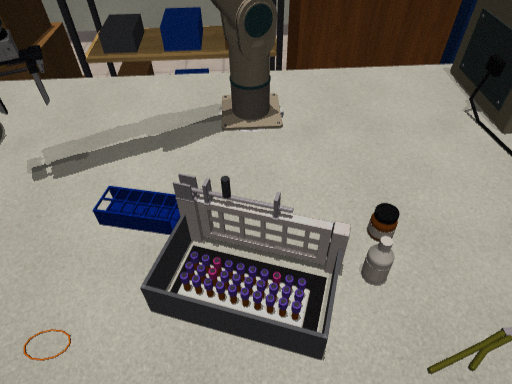

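View pics/side0.png

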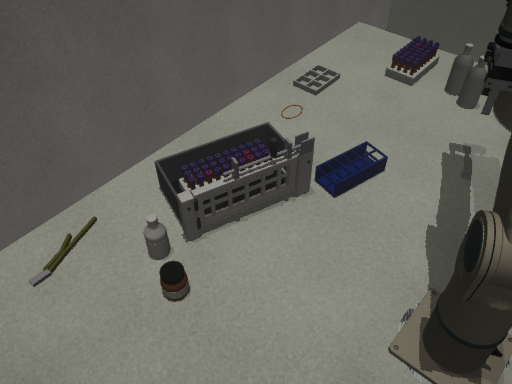

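The scene view shows the knob at about (226,187), the keeper post at (187,190) and the hinge post at (340,235). The rack is beside the latch end, and the jar and bottle are at the hinge end. I'll crop both views closer.

```bash
python3 - <<'E'
from h import *
a=cv2.imread('pics/scene0.png')[165:275,165:365];b=cv2.imread('pics/side0.png')[125:235,165:365]
cv2.imwrite('pics/crop.png',np.vstack([cv2.resize(x,(546,300),interpolation=cv2.INTER_CUBIC) for x in(a,b)]))
E
```

```text
(no output)
```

View pics/crop.png

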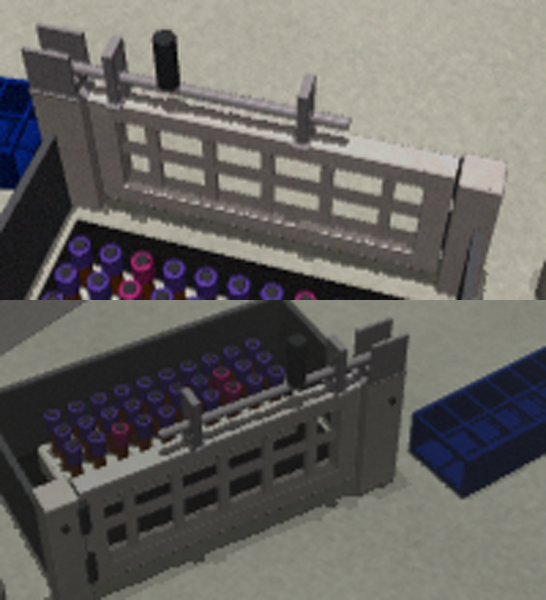

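```bash
python3 - <<'E'
from h import *
a=cam('scene');b=cam('side');k=1/2.73
A=lambda u,v:(165+u*k,165+v*k)
B=lambda u,v:(165+u*k,125+v*k)
kn=tri(a,A(166,61),b,B(297,61));print('knob',kn, onz(a,*A(166,61),.202),onz(b,*B(297,61),.202))
s1=tri(a,A(114,41),b,B(337,38));s2=tri(a,A(309,78),b,B(190,92));print('staples',s1,s2)
for n,u in(('s1',(A(114,41),B(337,38))),('s2',(A(309,78),B(190,92)))): print(n,onz(a,*u[0],.205),onz(b,*u[1],.205))
d=s2-s1;print('gate +y dir',np.degrees(np.arctan2(d[1],d[0])),np.linalg.norm(d[:2]))
# rack, jar, bottle rough
print('rack',[onz(a,*p,.055)[:2] for p in((112,187),(97,205),(172,232),(184,198))])
E
```

```text
knob [ 0.57633404 -0.07588381  0.19985669] [ 0.57951982 -0.0747187   0.202     ] [ 0.5746943  -0.07486996  0.202     ]
staples [ 0.56147547 -0.11570503  0.21033145] [0.61311175 0.03024903 0.21120665]
s1 [ 0.55776991 -0.1146904   0.205     ] [ 0.565358   -0.12269926  0.205     ]
s2 [0.60799028 0.03191968 0.205     ] [0.61794739 0.02454296 0.205     ]
gate +y dir 70.51701088373099 0.1548189059295231
rack [array([ 0.40931278, -0.38658185]), array([ 0.47221765, -0.41094779]), array([ 0.57251681, -0.21228457]), array([ 0.46314852, -0.19239373])]
```

```bash
cat >> h.py <<'E'
from scipy.spatial.transform import Rotation as Ro
def go(p,xdeg):
    "tool-frame shares to reach TCP p, tool down with tool x at world yaw xdeg"
    s=manip.read_state();q=np.array(s['ee_rot']);R0=Ro.from_quat(q[[1,2,3,0]])
    h=np.radians(xdeg)/2;R1=Ro.from_quat([np.cos(h),np.sin(h),0,0])
    sh=R0.inv().apply(np.array(p)-s['tool_pos'])/.2;rv=(R0.inv()*R1).as_rotvec()/np.radians(60)
    print('t',s['clock'],'p',np.round(s['tool_pos'],4),'shift',np.round(sh,3),'turn',np.round(rv,3),'F',np.round(s['wrist_force'],1),'gap',round(float(s['finger_gap']),4),s['finger_force'])
E
python3 -c "
from h import *
go([.576,-.075,.30],70.5)"
```

```text
t 0.25 p [ 0.2451 -0.6017  0.205 ] shift [ 2.526 -1.815 -0.473] turn [-0.001 -0.    -0.806] F [0.4 0.7 0.2] gap 0.0943 0.0
```

play_rows(
  steps=[0.3,-0.2,-0.3,0,0,-0.1,0.5,-0.35,-0.47,0,0,-0.2,0.75,-0.54,-0.47,0,0,-0.3,1,-0.72,-0.47,0,0,-0.4,1,-0.72,-0.47,0,0,-0.4,1,-0.72,-0.47,0,0,-0.4],
  claw=0.7,
)

```text
clock: 0.85
tool_pos: [0.3795, -0.3884, 0.3006]
ee_rot: [-0.0, 0.919, 0.395, 0.002]
wrist_force: [0.0, 0.5, 0.5]
finger_gap: 0.0658
finger_force: 0.0
```

```bash
python3 -c "
from h import *
go([.576,-.075,.30],70.5)"
```

```text
t 0.85 p [ 0.3795 -0.3884  0.3006] shift [ 1.813 -0.365  0.008] turn [ 0.002 -0.002 -0.4  ] F [0.  0.5 0.5] gap 0.0658 0.0
```

play_rows(
  steps=[0.25,-0.05,0,0,0,-0.1,0.5,-0.1,0,0,0,-0.2,0.75,-0.15,0,0,0,-0.3,1,-0.2,0,0,0,-0.4,1,-0.2,0,0,0,-0.4],
)

```text
clock: 1.35
tool_pos: [0.4895, -0.2136, 0.2998]
ee_rot: [-0.001, 0.815, 0.58, 0.002]
wrist_force: [0.3, -0.0, 0.2]
finger_gap: 0.0656
finger_force: 0.0
```

```bash
python3 -c "
from h import *
go([.576,-.075,.30],70.5)"
```

```text
t 1.35 p [ 0.4895 -0.2136  0.2998] shift [0.796 0.182 0.003] turn [ 0.001 -0.005  0.007] F [ 0.3 -0.   0.2] gap 0.0656 0.0
```

play_rows(
  steps=[0.2,0.05,0,0,0,0,0.45,0.1,0,0,0,0,0.7,0.18,0,0,0,0,0.8,0.18,0,0,0,0,0.8,0.18,0,0,0,0],
)

```text
clock: 1.85
tool_pos: [0.5751, -0.0785, 0.2992]
ee_rot: [-0.001, 0.817, 0.577, 0.001]
wrist_force: [-1.0, -0.1, -0.7]
finger_gap: 0.0655
finger_force: 0.0
```

```bash
python3 -c "
from h import *
c=cam('wrist','w1.png')
go([.576,-.075,.21],70.5)
print((c[1]@(c[2]@np.array([.576,-.075,.2])+c[3])))"
```

```text
t 1.9 p [ 0.5741 -0.0818  0.2991] shift [ 0.035 -0.002  0.446] turn [-0.001  0.    -0.003] F [-0.7 -0.7  0.4] gap 0.0657 0.0
[73.7607148  54.79540983  0.28868757]
```

View pics/w1.png

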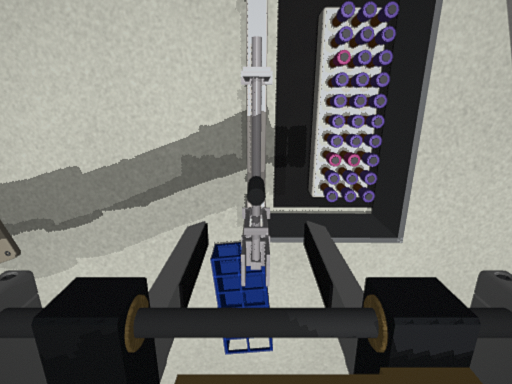

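The gate runs straight up the image, so the yaw is right. The knob top is at (256,186), centred between the fingers.

```bash
python3 -c "
from h import *
c=cam('wrist')
k=onz(c,256,186,.227);print(k, onz(c,255,40,.172)-onz(c,257,165,.172))
go([k[0],k[1],.185],70.5)"
```

```text
[ 0.57922293 -0.06776609  0.227     ] [0.03923566 0.11594739 0.        ]
t 1.95 p [ 0.5735 -0.0839  0.2992] shift [ 0.086 -0.     0.571] turn [-0.001  0.001 -0.006] F [-0.7  0.1 -0.1] gap 0.0659 0.0
```

play_rows(
  steps=[0.07,0,0.1,0,0,0,0.07,0,0.2,0,0,0,0.07,0,0.3,0,0,0,0.07,0,0.3,0,0,0,0.07,0,0.3,0,0,0],
)

```text
clock: 2.45
tool_pos: [0.5783, -0.0718, 0.2398]
ee_rot: [0.0, 0.819, 0.574, -0.0]
wrist_force: [0.7, -0.8, 0.1]
finger_gap: 0.0659
finger_force: 0.0
```

```bash
python3 -c "
from h import *
c=cam('wrist')
cv2.imwrite('pics/w2.png',c[0][...,::-1])
b=cv2.inRange(cv2.cvtColor(c[0],cv2.COLOR_RGB2GRAY),0,45)
n,l,s,ce=cv2.connectedComponentsWithStats(b)
print([(s[i].tolist(),ce[i].round()) for i in range(1,n) if s[i][4]>200])
go([.579,-.069,.185],70.5)"
```

```text
[([0, 0, 512, 384, 40153], array([258., 271.])), ([328, 0, 139, 262, 14857], array([410., 131.])), ([244, 199, 23, 42, 782], array([255., 220.])), ([344, 199, 22, 24, 205], array([355., 211.])), ([206, 262, 34, 22, 272], array([220., 274.]))]
t 2.5 p [ 0.579  -0.0713  0.2405] shift [ 0.011 -0.004  0.277] turn [ 0.001  0.    -0.008] F [-0.3 -0.8  0.4] gap 0.0656 0.0
```

View pics/w2.png

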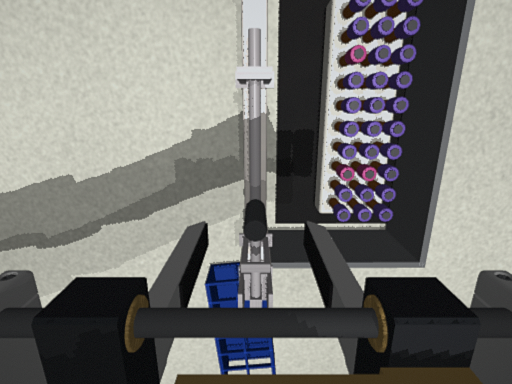

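```bash
python3 -c "
from h import *
c=cam('wrist')
def pr(p):
    q=c[1]@(c[2]@np.array(p)+c[3]);return (q[:2]/q[2]).round(1)
print(-c[2].T@c[3],c[1][0,0])
for p in((.576,-.075),(.579,-.068)): print([pr([*p,z]) for z in(.177,.202,.227)])
g=np.array([.334,.943])
print('tcp',pr(manip.read_state()['tool_pos']))
print('lower',onz(c,255,240,.227),onz(c,255,231,.227),'upper',onz(c,255,200,.177))
for o in (-9,9): print(o,[pr([*(np.array([.579,-.068])+g*o/1000),z]) for z in (.177,.227)])
"
```

```text
[0.60745387 0.00875588 0.41816896] 284.8599554841324
[array([254.1, 209.3]), array([253.9, 220. ]), array([253.8, 233.1])]
[array([254.5, 201.3]), array([254.5, 211.2]), array([254.4, 223.5])]
tcp [256.2 235.1]
lower [ 0.57490749 -0.08054855  0.227     ] [ 0.57738474 -0.07373874  0.227     ] upper [ 0.57982604 -0.06698497  0.177     ]
-9 [array([254.6, 210.8]), array([254.5, 234.8])]
9 [array([254.4, 191.7]), array([254.3, 211.9])]
```

The knob is at about (0.578, -0.072), directly under the TCP. I'll descend and grip.

play_rows(
  steps=[0,0,0.1,0,0,0,0,0,0.2,0,0,0,0,0,0.27,0,0,0,0,0,0.27,0,0,0,0,0,0.27,0,0,0],
)

```text
clock: 3.05
tool_pos: [0.5794, -0.07, 0.1865]
ee_rot: [0.0, 0.818, 0.575, 0.001]
wrist_force: [1.0, -0.3, 0.4]
finger_gap: 0.0659
finger_force: 0.0
```

play_rows(
  steps=[0,0,0,0,0,0,0,0,0,0,0,0,0,0,0,0,0,0,0,0,0,0,0,0,0,0,0,0,0,0,0,0,0,0,0,0,0,0,0,0,0,0,0,0,0,0,0,0],
  claw=0,
  squeeze=20,
)

```text
clock: 3.85
tool_pos: [0.5786, -0.0697, 0.1855]
ee_rot: [-0.0, 0.818, 0.575, -0.0]
wrist_force: [-0.3, 0.3, 0.6]
finger_gap: 0.0176
finger_force: 20.0
```

play_rows(
  steps=[0,0,-0.02,0,0,0,0,0,-0.04,0,0,0,0,0,-0.06,0,0,0,0,0,-0.075,0,0,0,0,0,-0.075,0,0,0,0,0,-0.075,0,0,0],
)

```text
clock: 4.45
tool_pos: [0.5786, -0.0697, 0.2005]
ee_rot: [-0.0, 0.818, 0.575, -0.0]
wrist_force: [-0.7, 0.2, -1.9]
finger_gap: 0.0176
finger_force: 20.0
```

```bash
python3 -c "
from h import *
c=cam('side','s1.png');i=cv2.imread('pics/s1.png')[110:220,215:345];cv2.imwrite('pics/s1c.png',cv2.resize(i,(650,550),interpolation=cv2.INTER_CUBIC))
go([.579,-.07,.2],70.5)"
```

```text
t 4.5 p [ 0.5786 -0.0697  0.2005] shift [-0.001  0.002  0.002] turn [-0.     0.    -0.006] F [-0.1  0.2 -3.3] gap 0.0177 19.999561607837677
```

View pics/s1c.png

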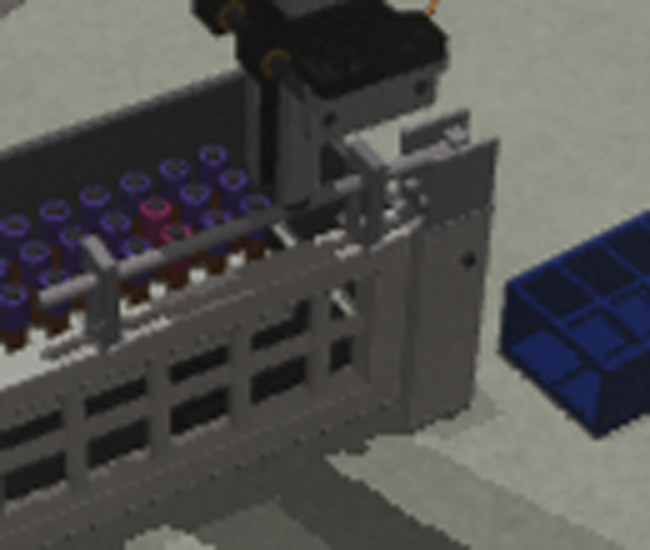

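The rod has risen in the staples and the wrist carries about 3 N, so the bolt is lifted. Next I draw it along the gate.

play_rows(
  steps=[0.03,0,0,0,0,0,0.06,0,0,0,0,0,0.09,0,0,0,0,0,0.12,0,0,0,0,0,0.15,0,0,0,0,0,0.18,0,0,0,0,0,0.21,0,0,0,0,0,0.21,0,0,0,0,0,0.21,0,0,0,0,0],
)

```text
clock: 5.4
tool_pos: [0.5933, -0.0287, 0.2006]
ee_rot: [-0.0, 0.818, 0.575, 0.001]
wrist_force: [0.1, 1.3, -3.1]
finger_gap: 0.0178
finger_force: 20.0
```

```bash
python3 -c "
from h import *
c=cam('side','s2.png');i=cv2.imread('pics/s2.png')[110:220,215:345];cv2.imwrite('pics/s2c.png',cv2.resize(i,(650,550),interpolation=cv2.INTER_CUBIC))
go([.579,-.07,.2],70.5)"
```

```text
t 5.45 p [ 0.5932 -0.029   0.2006] shift [-0.217  0.002  0.003] turn [ 0.    -0.001 -0.005] F [-0.7  2.1 -2.3] gap 0.0179 19.999693036079407
```

View pics/s2c.png

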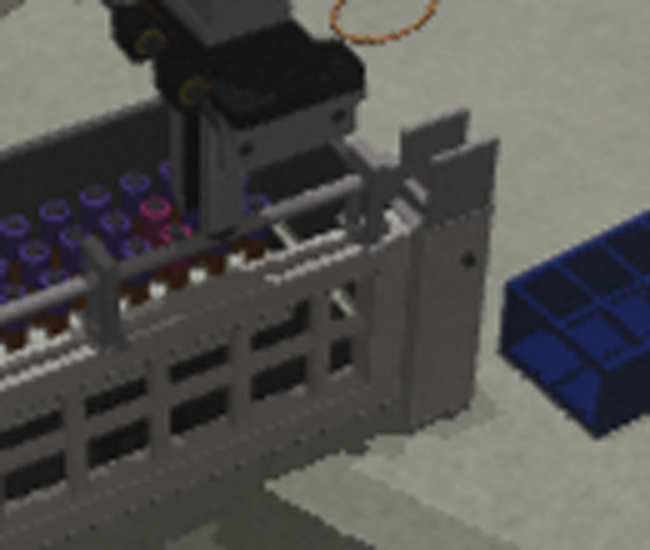

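The bolt is clear of the keeper, drawn 43 mm further. Next I swing the gate along an arc of r≈0.185 m to 0.34 rad.

play_rows(
  steps=[0.001,-0.039,0,0,0,0.041,0.003,-0.079,0,0,0,0.081,0.008,-0.118,0,0,0,0.122,0.013,-0.157,0,0,0,0.162,0.021,-0.195,0,0,0,0.203,0.03,-0.233,0,0,0,0.244,0.041,-0.271,0,0,0,0.284,0.053,-0.308,0,0,0,0.325,0.053,-0.308,0,0,0,0.325,0.053,-0.308,0,0,0,0.325,0.053,-0.308,0,0,0,0.325,0.053,-0.308,0,0,0,0.325],
)

```text
clock: 6.65
tool_pos: [0.5399, 0.0002, 0.2008]
ee_rot: [0.0, 0.904, 0.428, 0.001]
wrist_force: [3.9, -1.4, -2.4]
finger_gap: 0.0174
finger_force: 20.0
```

```bash
python3 -c "
from h import *
a=cam('scene');b=cam('side')
cv2.imwrite('pics/end.png',np.vstack([cv2.resize(x,(546,300),interpolation=cv2.INTER_CUBIC) for x in(a[0][165:275,165:365],b[0][125:235,165:365])])[...,::-1])
go([.579,-.07,.2],51)"
```

```text
t 6.75 p [5.396e-01 4.000e-04 2.007e-01] shift [-0.147  0.376  0.004] turn [ 0.001 -0.001 -0.006] F [ 4.7 -1.5 -1.8] gap 0.0177 19.999775290489197
```

View pics/end.png

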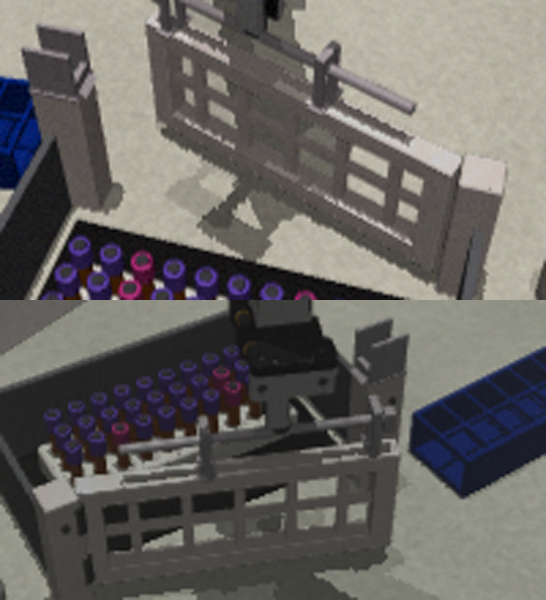

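The gate stands open at about 0.34 rad and the gripper is holding it against roughly 5 N of spring. The rack, jar and bottle were kept clear of, so I'm handing in.

```bash
python3 -c "
from h import *
print(manip.job_done())"
```

```text
the job is handed in; nothing more can be done
None
```

I lifted the bolt over the lip and drew it out of the keeper. The job is handed in with the gripper holding the gate about 0.34 rad (roughly 10 cm) open, no result was returned, and I did not re-measure the bottle, jar and rack at the end.

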